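# Set the shelf board's overhang on the bench riser

## Task

Take the flat-bladed gel knife off the loose shelf board, slide its blade edge-down all the way into the slot of the white slotted block and let go of it. Then slide the shelf board straight out over the edge of the bench riser, keeping it flat on the riser, until its front edge is level with the pointer of the marker stand. Out there it would tip by itself, so finish while still holding it at the mark, flat on the riser and not touching the marker stand, ready to be screwed down; do not disturb the other things on the bench.

Things in the scene. Friction and masses are not known exactly. Their poses are not given: they have to be found in the camera images.
- riser: Low fixed bench riser, grey top 160 (x) by 220 (y) mm, 80 mm above the bench, on two metal feet. Origin on the bench under its centre. Its own -y axis is outward (roughly to the robot's right); the edge over which the board slides is at y = -110 mm.
- board: Loose wooden shelf board lying on the riser, nearly parallel to it: 120 (x) by 320 (y) by 15 (z) mm, about 0.45 kg. Origin at the centre of its underside; -y is its front (outward) end. A strip 20 by 20 mm hangs under the front edge, already outside the riser. It overhangs by 35 to 65 mm at first and tips if not held once past about 170 mm; the mark asks for 195 to 245 mm.
- board_batten (a point): Centre of the upright batten fixed on top of the board along its rear (+y) end, half-way up: 100 (x) by 20 (y) by 45 (z) mm, good to grip from above across its 20 mm (fingers closing along y). It is 150 mm towards +y from the board's centre; the board's top face is 22.5 mm below this point. Axes as the board's.
- board_front (a point): Middle of the board's front edge, on its top face (160 mm towards -y from the board's centre, 15 mm above its underside). Axes as the board's: -y outward, z up.
- knife_handle (a point): Grip point on the gel knife's black handle, 30 mm behind the joint with the blade, 15 mm above the knife's flat underside. The handle is 90 (x) by 22 (y) by 30 (z) mm; the blade points along +x. The knife (140 g) starts lying across the board, blade upright and edge down, underside on the board's top face.
- knife_blade (a point): Centre of the knife's upright steel blade, 90 mm long (x), 4 mm thick (y), 40 mm high (z); 75 mm towards +x from the grip point and 20 mm above the knife's underside, which is level under blade and handle. Axes as the knife's.
- block: Fixed white slotted block, 60 by 60 by 36 mm high. Origin on the bench under its centre. One slot runs along its x axis through the middle, 10 mm wide, open at the top and both ends, floor 4 mm above the bench. The blade is lowered in edge-down, centred on the block, the handle outside one end (towards the robot is easy; either way counts); the knife's underside is then 4 mm above the bench.
- marker: Fixed marker stand beside the board's way, on the far side from the robot: round foot 56 mm wide, post 10 mm thick and 110 mm high, and a flat steel pointer 55 mm long that points to the board. Origin on the bench directly under the pointer's tip. Its axes are parallel to the riser's; the board's front edge must come to y = 0 of this frame.
- pointer_tip (a point): Tip of the marker stand's pointer, 95 mm above the bench (the level of the board's top face). The pointer is 4 mm wide (y) and 8 mm high. The tip stands 95 mm to the side (x) of the riser's middle line, 35 mm clear of the board's side.
- amber_bottle: Bystander: amber glass bottle with screw cap, 64 mm wide, 135 mm high, beyond the riser. Origin at its underside. Leave alone.
- clear_bottle: Bystander: clear glass bottle with screw cap, 60 mm wide, 120 mm high, beyond the slotted block. Origin at its underside. Leave alone.
- jar: Bystander: white plastic jar, 56 mm wide, 70 mm high, near the robot. Origin at its underside. Leave alone.
- dish: Bystander: flat round clear dish, 72 mm wide, 16 mm high, on the bench beside or under the board's way. Origin at its underside. Leave alone.
- beaker: Bystander: open glass beaker, 68 mm wide, 85 mm high, near the robot at its left. Origin at its underside. Leave alone.

How it is judged:
By the outcome, as a careful person would: the job done as asked, in the order asked, and still so for the second after the job is handed in, while the arm keeps its last pose, push and grip.
It also fails if it takes over 54 s, if anything falls off the work surface, if the arm or the gripper's body presses on something with over 40 N, if the wrist force passes 120 N, or if a joint passes its speed limit or range.

## Robot

A 6-joint arm with a two-finger parallel gripper is mounted at the origin on the work surface. World frame = base frame: x ahead of the robot, y to its left, z up, the work surface at z = 0. Lengths are in m, angles in rad, forces in N, time in s.
With the tool pointing down it reaches from about 0.25 to 0.8 m from the base axis. Payload 8.5 kg.
Tool frame: the origin (TCP) lies at the very end of the fingers, on their centre line; the grasp point (between the pads) lies 19 mm behind it; z points along the fingers, y is the direction in which the jaws open and shut (so a half turn about z gives the same grasp; the last joint's range is limited). The gripper opens to 85 mm and grips with 20 to 120 N. Pads are 22 mm wide; open, the fingers measure 114 mm over their backs; the gripper's body (76 mm by 85 mm) begins 54 mm behind the grasp point. The pads swing forward as they close: fully open they stand 13 mm farther back than shut.
Start: joints at [1.185, 0.238, -0.013, 1.319, 0, 1.571], TCP at [0.198, 0.486, 0.231] pointing down, gripper open.
Joint ranges: [-2.66, 2.66], [-1.03, 1.9], [-1.14, 1.46], [-1.82, 2.27], [-1.45, 1.34], [-3.14, 3.14]. Speed limits (rad/s): [2.22, 2.22, 2.79, 3.14, 3.14, 3.14].

## Interface

Orientations are given as a 3x3 rotation matrix whose columns are the frame's x, y, z axes.
In Python, from cell import sensors, cams, job, spotter gives the robot as it stands.
- The arm moves only by the tool servo_tool, never from a script. Its argument "moves" is one flat list of numbers, 7 for each row, row after row: the shift along the tool's x, y, z in units of 50 mm (1.0 is 50 mm), then the turn, a rotation vector about the tool's x, y, z in units of 6 degrees (1.0 is 6 degrees), then the finger opening in mm, from 0 to 85.4. A call has exactly 5 rows; each row is the pose to reach, as a shift and turn from the pose commanded when the call began, along the tool's axes at that moment; what a row does not reach only later rows make up. A row lasts 1/10 s, in which the tool goes at most 50 mm and 8.59 degrees, less where a joint would pass 70% of its speed; a pose out of reach is approached as far as the arm can. A call with a gripper value outside its range is refused whole. The fingers move at their own pace and stop on an object; "squeeze" is the grip in N (left out, the last holds). Time passes only in rows, so rows that repeat a pose let the fingers close, or fill a call up. It gives the time, the measured TCP pose, the force and the opening at its end, in the units of the state.
- sensors.get_obs(): the state, without advancing time (a new reading comes with each control period).
- cams.grab_frame(name): name is "scene" or "top" or "wrist"; returns a dict with "pixels" (480x640x3 uint8, blue, green, red), "camera_matrix" (3x3 intrinsics, pixels), "k1" (the pictures are not rectified: a ray, as slopes to the right and down, at radius r is drawn at 1 + k1 r^2 times it, then the intrinsics apply), "eye" and "attitude" of the camera in the world. Camera axes: x right, y up, looking along -z (the intrinsics and any distortion apply to the point x, -y, -z); pixel columns grow to the right and rows downward; lengths in m; the calibration is good to about 2 mm. A picture is of the moment at which its call begins. There is no depth.
- job.hand_in(): hands the job in, once; it reports no verdict.
Trained networks look in a picture, given as the dict that the camera call returned (one of the last four; its "shot" number tells which), for a name from the list of things; names that differ only in an ending like _2 or _b are one class to them, and where a whole thing is asked for, a point or a joint stands for the part that bears it (a point fixed in the world has none). Each returns a list of dicts, best first, with "p" (0 to 1); they miss things now and then, are a little off and sometimes report something else, mostly with a low value. They report only what shows in the picture. A call takes as long as a camera call.
- spotter.recognise(thing, picture): "rect" ([left, top, width, height] in pixels, round what is visible of it).
- spotter.cut_out(thing, picture): "pixels" (480x640 bool, what is visible of it) and "rect" ([left, top, width, height] in pixels, round what is visible of it).
The state is a dict: "t": time; "joints": joint angles; "joint_vel": joint speeds; "joint_efforts": joint torques, N m; "position": TCP position; "eef_rot": TCP orientation; "contact_force": force on the tool from outside, world axes, zero at the start; "moment": the same for the moment, N m; "grip_width": finger opening in m.
Only numpy, scipy, OpenCV 4.12 (cv2) and the standard library are available. Lean on these libraries where they do the work, as an engineer would, in place of code of your own. Each camera call takes 0.05 s, during which the arm holds its last target.

## Working session

There is one attempt and no reset: what is moved stays moved. The work goes in short steps, Python scripts to look and compute and a tool call to move; the robot and the scene stay as the last step left them, time stands still between calls to the robot, and variables do not carry over. Pictures are saved under pics/ and viewed, and the job is handed in when it is done.

Besides the shell and the picture viewer there is one more tool, called after "Request:" as a command line: name --argument value ..., lists and objects as JSON in quotes. servo_tool: Moves the arm, as the interface text tells. Its arguments: {"type":"object","properties":{"moves":{"type":"array","items":{"type":"number"}},"squeeze":{"type":"number"}},"required":["moves"]}

```bash
ls; mkdir -p pics; python3 - <<'E'
from cell import sensors, cams, job, spotter
import cv2
o=sensors.get_obs()
print({k:o[k] for k in ('t','position','eef_rot','grip_width','contact_force')})
for n in ("scene","top"):
    f=cams.grab_frame(n); cv2.imwrite(f"pics/a_{n}.png",f["pixels"])
    print(n,f["camera_matrix"],f["k1"],f["eye"],f["attitude"],f["shot"])
E
```

```text
pics
{'t': 0.0, 'position': array([0.19739636, 0.48604038, 0.23068139]), 'eef_rot': array([[-9.26501679e-01,  3.76290214e-01, -5.59727348e-04],
       [ 3.76290629e-01,  9.26500801e-01, -1.27584795e-03],
       [ 3.84987382e-05, -1.39269542e-03, -9.99999029e-01]]), 'grip_width': 0.08567303498161626, 'contact_force': array([-0.48501635, -1.15411327,  0.85172651])}
scene [[469.17043499   0.         307.50723524]
 [  0.         469.17043499 245.7376575 ]
 [  0.           0.           1.        ]] -0.06902885388492774 [ 1.13476505 -0.21065529  0.82031756] [[ 0.31245787 -0.69227504  0.65048086]
 [ 0.94990107  0.23319187 -0.20810936]
 [-0.00761794  0.68291787  0.73045544]] 1
top [[507.16679584   0.         319.56179667]
 [  0.         507.16679584 240.28364606]
 [  0.           0.           1.        ]] 0.0384348102687404 [0.34955194 0.00780994 1.2264874 ] [[-0.00207681  0.99035787 -0.13851708]
 [-0.99996643 -0.00315468 -0.00756246]
 [-0.00792652  0.13849672  0.99033117]] 2
```

View pics/a_scene.png

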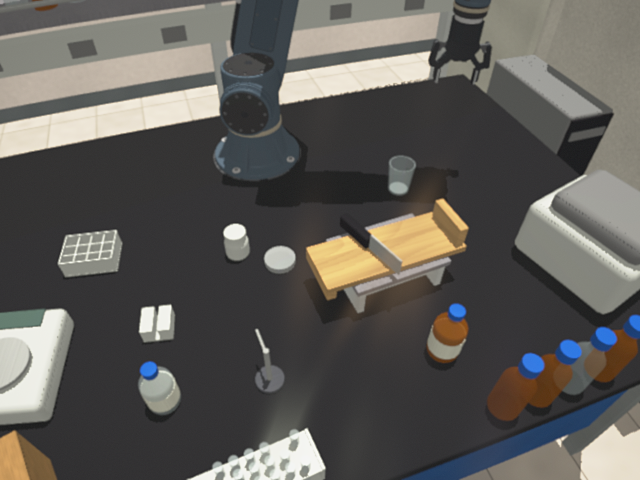

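View pics/a_top.png

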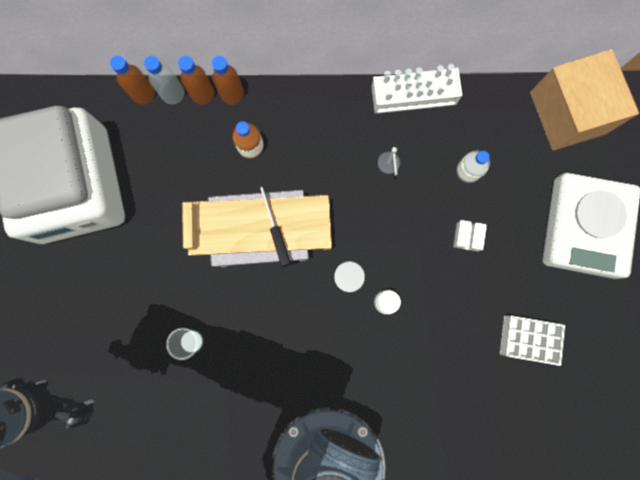

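```bash
cat > h.py <<'E'
import numpy as np, cv2
def proj(f,P):
    P=np.atleast_2d(np.asarray(P,float)); c=(P-f["eye"])@f["attitude"]
    x=c[:,0]/-c[:,2]; y=-c[:,1]/-c[:,2]; s=1+f["k1"]*(x*x+y*y)
    K=f["camera_matrix"]
    return np.c_[K[0,0]*x*s+K[0,2],K[1,1]*y*s+K[1,2]]
def back(f,uv,z):
    uv=np.atleast_2d(np.asarray(uv,float));K=f["camera_matrix"]
    d=np.c_[(uv[:,0]-K[0,2])/K[0,0],(uv[:,1]-K[1,2])/K[1,1]]
    q=d.copy()
    for _ in range(30): q=d/(1+f["k1"]*(q**2).sum(1))[:,None]
    r=np.c_[q[:,0],-q[:,1],-np.ones(len(q))]@np.asarray(f["attitude"]).T
    t=(z-f["eye"][2])/r[:,2]
    return f["eye"]+r*t[:,None]
E
python3 - <<'E'
from cell import sensors, cams, job, spotter
import cv2,numpy as np,pickle
from h import *
T=["riser","board","knife_handle","block","marker","amber_bottle","clear_bottle","jar","dish","beaker"]
D={}
for n in ("scene","top"):
    f=cams.grab_frame(n)
    D[n]=f
    for t in T:
        r=spotter.cut_out(t,f)
        D[n,t]=r
        print(n,t,[(round(x["p"],2),[int(v) for v in x["rect"]],int(x["pixels"].sum())) for x in r[:3]])
    for t in T:
        pass
    im=f["pixels"].copy()
    rng=np.random.RandomState(1)
    for t in T:
        if D[n,t]:
            cs,_=cv2.findContours(D[n,t][0]["pixels"].astype(np.uint8),0,1)
            cv2.drawContours(im,cs,-1,tuple(int(v) for v in rng.randint(80,255,3)),1)
    x0,y0=(90,180) if n=="scene" else (170,110)
    c=im[y0:y0+220,x0:x0+(390 if n=="scene" else 340)]
    cv2.imwrite(f"pics/b_{n}.png",cv2.resize(c,None,fx=2,fy=2,interpolation=cv2.INTER_CUBIC))
pickle.dump(D,open("D.pkl","wb"))
print(sensors.get_obs()["t"])
E
```

```text
scene riser [(0.74, [326, 213, 126, 97], 1853)]
scene board [(0.71, [306, 198, 162, 99], 7175)]
scene knife_handle [(0.93, [341, 212, 63, 61], 1041)]
scene block [(0.68, [139, 302, 39, 40], 1131)]
scene marker [(0.65, [255, 332, 28, 57], 785), (0.62, [262, 248, 33, 27], 713)]
scene amber_bottle [(0.84, [426, 302, 44, 61], 1689), (0.49, [138, 301, 36, 41], 1093)]
scene clear_bottle [(0.62, [137, 359, 46, 54], 1563)]
scene jar [(0.67, [222, 225, 28, 31], 763)]
scene dish [(0.76, [264, 247, 33, 25], 653)]
scene beaker [(0.8, [387, 155, 28, 36], 813)]
top riser [(0.74, [211, 190, 94, 73], 1435), (0.29, [168, 327, 34, 33], 875)]
top board [(0.74, [183, 197, 148, 62], 7422)]
top knife_handle [(0.63, [260, 189, 29, 78], 512)]
top block [(0.63, [451, 220, 36, 31], 789)]
top marker [(0.6, [375, 150, 21, 21], 411)]
top amber_bottle [(0.63, [231, 122, 30, 36], 842)]
top clear_bottle [(0.78, [457, 151, 32, 31], 777)]
top jar [(0.86, [372, 290, 29, 23], 482)]
top dish [(0.98, [333, 261, 31, 28], 671), (0.68, [184, 196, 144, 58], 7417)]
top beaker [(0.62, [166, 327, 37, 32], 863)]
1.2
```

View pics/b_scene.png

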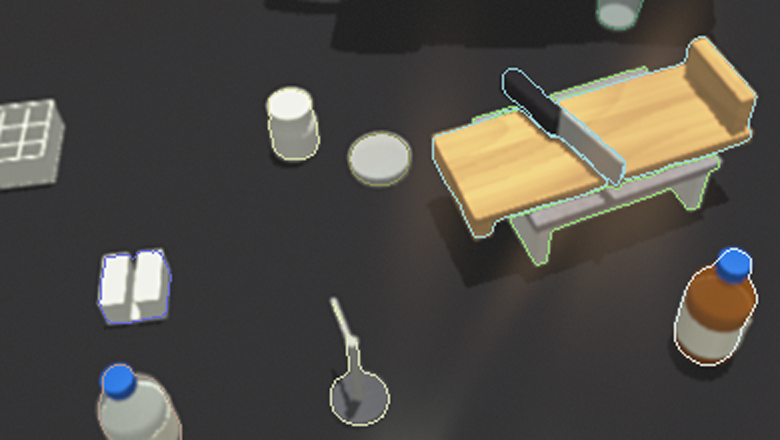

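View pics/b_top.png

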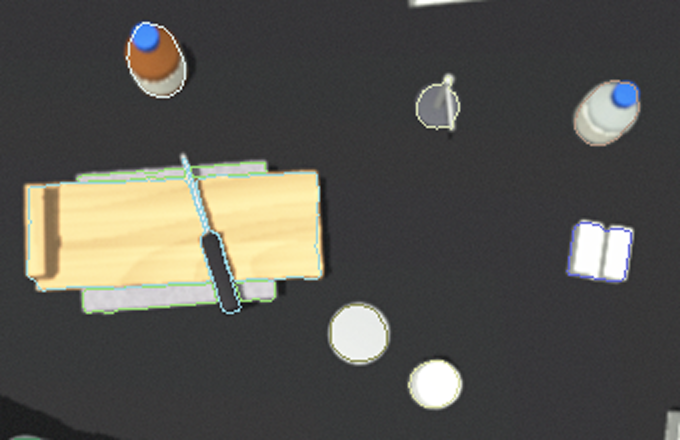

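```bash
cat > fit.py <<'E'
import numpy as np, cv2, pickle
from scipy.optimize import minimize
from h import *
S=3
def box(x0,x1,y0,y1,z0,z1):
    return np.array([[x,y,z] for x in(x0,x1) for y in(y0,y1) for z in(z0,z1)],float)/1000
PARTS=dict(board=[box(-60,60,-160,160,0,15),box(-60,60,-160,-140,-20,0),box(-50,50,140,160,15,60)],
 knife=[box(-60,30,-11,11,0,30),box(30,120,-2,2,0,40)],
 riser=[box(-80,80,-110,110,-8,0)],
 block=[box(-30,30,-30,30,0,36)])
def place(P,x,y,z,a):
    c,s=np.cos(a),np.sin(a); R=np.array([[c,-s,0],[s,c,0],[0,0,1]])
    return P@R.T+[x,y,z]
def draw(f,name,p,z,im,val):
    for b in PARTS[name]:
        uv=proj(f,place(b,p[0],p[1],z,p[2]))
        h=cv2.convexHull(((uv+0.5)*S-0.5).astype(np.float32))
        cv2.fillConvexPoly(im,np.round(h*16).astype(np.int32),val,cv2.LINE_8,4)
def rend(f,items,target):
    im=np.zeros((480*S,640*S),np.uint8)
    for n,p,z in items: draw(f,n,p,z,im,255 if n==target else 0)
    return cv2.resize(im,(640,480),interpolation=cv2.INTER_AREA)/255.
E
cat > run.py <<'E'
from fit import *
D=pickle.load(open("D.pkl","rb"))
def fitone(name,others_under,mk,z,p0,over=[],views=("scene","top")):
    def cost(q):
        p=np.array([q[0],q[1],q[2]]); e=0
        for v in views:
            r=rend(D[v],[(name,p,z)]+over,name); m=D[v,mk][0]["pixels"]
            e+=np.abs(r-m).sum()/m.sum()
        return e
    best=None
    for da in (0,.1,-.1):
        s0=np.array(p0,float)+[0,0,da]
        sim=np.array([s0,s0+[.012,0,0],s0+[0,.012,0],s0+[0,0,.08]])
        r=minimize(cost,s0,method="Nelder-Mead",options=dict(initial_simplex=sim,xatol=1e-4,fatol=1e-4,maxiter=250))
        if best is None or r.fun<best.fun: best=r
    return best.x,best.fun
t=D["top"]
def guess(mk,z):
    ys,xs=np.nonzero(D["top",mk][0]["pixels"]); return back(t,[xs.mean(),ys.mean()],z)[0]
out={}
g=guess("knife_handle",.11)
for vs in (("scene","top"),("top",),("scene",)):
    k,e=fitone("knife",[], "knife_handle",.095,[g[0]-.03,g[1],.25],views=vs); print("knife",vs,k,e)
    if len(vs)==2: K=k
g=guess("board",.095)
for vs in (("scene","top"),("top",),("scene",)):
    b,e=fitone("board",[], "board",.08,[g[0],g[1],0.05],over=[("knife",K,.095)],views=vs); print("board",vs,b,e)
    if len(vs)==2: B=b
g=guess("riser",.08)
R,e=fitone("riser",[], "riser",.08,[g[0],g[1],0.08],over=[("board",B,.08),("knife",K,.095)],views=("top",)); print("riser",R,e)
g=guess("block",.03)
for vs in (("scene","top"),("top",),("scene",)):
    for a in (0,):
        b,e=fitone("block",[], "block",0,[g[0],g[1],-.1],views=vs); print("block",vs,b,e)
        if len(vs)==2: BL=b
pickle.dump(dict(knife=K,board=B,riser=R,block=BL),open("P.pkl","wb"))
for n in ("amber_bottle","clear_bottle","jar","dish","beaker"):
    f=D["scene"]; print(n,guess(n,.05), )
E
python3 run.py
```

```text
knife ('scene', 'top') [0.50679883 0.10938684 0.30678967] 0.31252292643762597
knife ('top',) [0.50663984 0.10889554 0.31083064] 0.15818014705882352
knife ('scene',) [0.50729646 0.11109333 0.2835094 ] 0.14673296792300014
board ('scene', 'top') [0.54378592 0.15373173 0.04780166] 0.08114691746130792
board ('top',) [0.54405382 0.15382305 0.04538229] 0.03964155319902146
board ('scene',) [0.54325001 0.15355111 0.0476246 ] 0.03873689963790394
riser [0.53943943 0.15904996 0.07354864] 0.10607091617134659
block ('scene', 'top') [ 0.52805362 -0.34164771 -0.16726329] 0.1093956580255256
block ('top',) [ 0.52821283 -0.34090492 -0.17368999] 0.05181043266482766
block ('scene',) [ 0.52782285 -0.34179902 -0.16928556] 0.05206220419202163
amber_bottle [0.75822732 0.18937427 0.05      ]
clear_bottle [ 0.69104268 -0.34833072  0.05      ]
jar [ 0.37128239 -0.13705512  0.05      ]
dish [ 0.42961361 -0.05082887  0.05      ]
beaker [0.28007754 0.32525281 0.05      ]
```

```bash
cat > ov.py <<'E'
from fit import *
D=pickle.load(open("D.pkl","rb"));P=pickle.load(open("P.pkl","rb"))
Z=dict(knife=.095,board=.08,riser=.08,block=0)
for v,(x0,y0,w,h) in dict(scene=(110,190,180,130),top=(370,130,130,130)).items():
    im=D[v]["pixels"][y0:y0+h,x0:x0+w]; s=4
    im=cv2.resize(im,None,fx=s,fy=s,interpolation=cv2.INTER_CUBIC)
    if v=="scene": pass
    cv2.imwrite(f"pics/c_{v}.png",im)
for v,(x0,y0,w,h) in dict(scene=(295,185,180,130),top=(170,175,180,100)).items():
    s=4; im=cv2.resize(D[v]["pixels"][y0:y0+h,x0:x0+w],None,fx=s,fy=s,interpolation=cv2.INTER_CUBIC)
    for n,c in (("riser",(0,255,0)),("board",(255,0,255)),("knife",(255,255,0))):
        for b in PARTS[n]:
            uv=(proj(D[v],place(b,P[n][0],P[n][1],Z[n],P[n][2]))-[x0,y0]+.5)*s
            for i in range(8):
                for j in range(i):
                    if np.sum(np.abs(b[i]-b[j])>1e-6)==1: cv2.line(im,tuple(np.int32(uv[i])),tuple(np.int32(uv[j])),c,1)
    cv2.imwrite(f"pics/d_{v}.png",im)
E
python3 ov.py; python3 -c "
import cv2,numpy as np
a=cv2.imread('pics/c_scene.png');b=cv2.imread('pics/c_top.png');print(a.shape,b.shape)"
```

```text
(520, 720, 3) (520, 520, 3)
```

View pics/c_top.png

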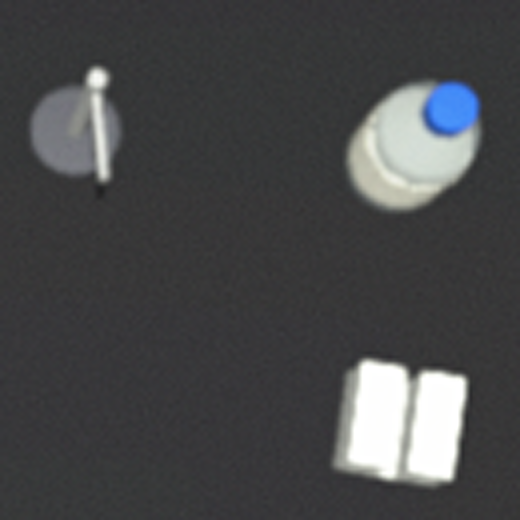

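View pics/d_top.png

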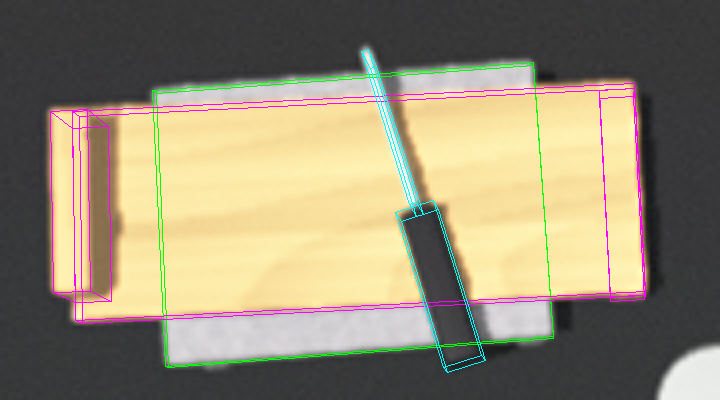

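View pics/d_scene.png

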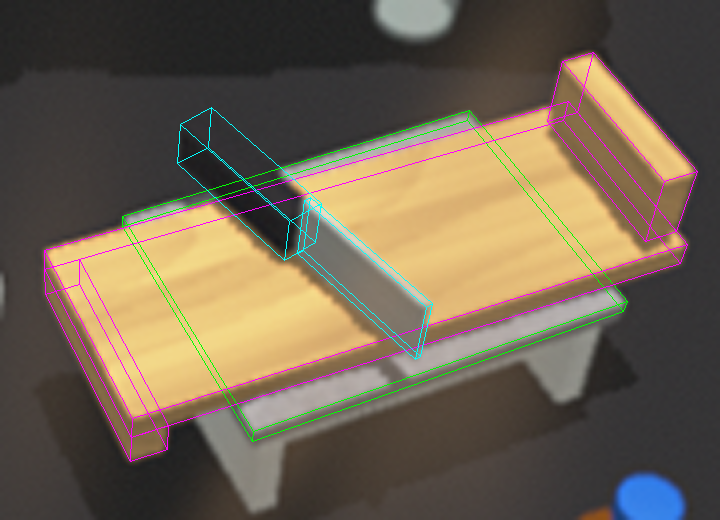

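```bash
cat > ov2.py <<'E'
from fit import *
D=pickle.load(open("D.pkl","rb"));P=pickle.load(open("P.pkl","rb"))
PARTS["slot"]=[box(-30,30,-30,-5,0,36),box(-30,30,5,30,0,36)]
for v,(x0,y0,w,h) in dict(scene=(130,290,60,60),top=(440,205,60,60)).items():
    s=9; ims=[]
    im0=cv2.resize(D[v]["pixels"][y0:y0+h,x0:x0+w],None,fx=s,fy=s,interpolation=cv2.INTER_CUBIC)
    im=im0.copy()
    for b in PARTS["slot"]:
            uv=(proj(D[v],place(b,P["block"][0],P["block"][1],0,P["block"][2]))-[x0,y0]+.5)*s
            for i in range(8):
                for j in range(i):
                    if np.sum(np.abs(b[i]-b[j])>1e-6)==1: cv2.line(im,tuple(np.int32(uv[i])),tuple(np.int32(uv[j])),(255,0,255),1)
    cv2.imwrite(f"pics/e_{v}.png",im)
E
python3 ov2.py; python3 -c "
import cv2,numpy as np
a=cv2.imread('pics/e_scene.png');b=cv2.imread('pics/e_top.png');cv2.imwrite('pics/e.png',cv2.resize(np.hstack([a,b]),(800,400)))"
```

```text
(no output)
```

View pics/e.png

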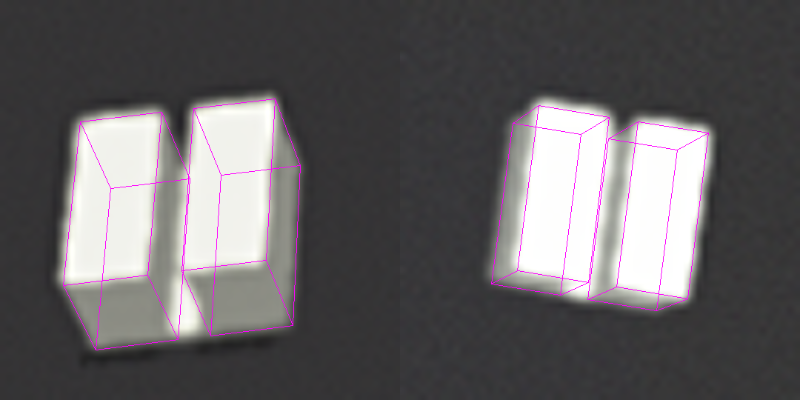

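View pics/c_scene.png

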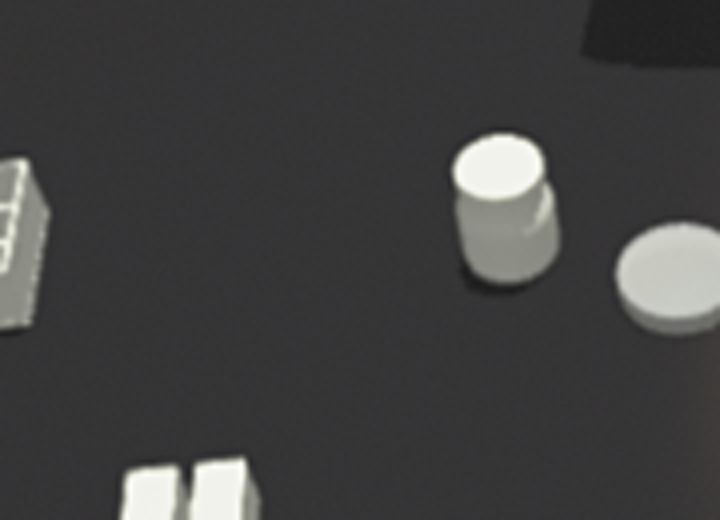

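```bash
cat > go.py <<'E'
import sys,numpy as np
from scipy.spatial.transform import Rotation as Ro
from cell import sensors
def go(x,y,z,yaw_y):
    """yaw_y: world angle (rad) of tool y"""
    o=sensors.get_obs(); p=o["position"];R=o["eef_rot"]
    c,s=np.cos(yaw_y),np.sin(yaw_y)
    Rt=np.array([[-s,c,0],[c,s,0],[0,0,-1]])
    d=R.T@(np.array([x,y,z])-p)/.05
    r=Ro.from_matrix(R.T@Rt).as_rotvec(degrees=True)/6
    print("t",round(o["t"],2),"pos",p.round(4),"tooly",np.arctan2(R[1,1],R[0,1]).round(4),"F",o["contact_force"].round(1),"M",o["moment"].round(2),"w",round(o["grip_width"],4))
    print("row",d.round(3),r.round(3))
if __name__=="__main__": go(*[float(v) for v in sys.argv[1:5]])
E
python3 go.py .516 .112 .20 1.876; python3 - <<'E'
import pickle,numpy as np
P=pickle.load(open("P.pkl","rb"));print(P)
b=P["board"];r=P["riser"]
def pt(p,x,y):c,s=np.cos(p[2]),np.sin(p[2]);return np.array([p[0]+c*x-s*y,p[1]+s*x+c*y])
fr=pt(b,0,-.16); ay=np.array([-np.sin(r[2]),np.cos(r[2])])
print("front y in riser",(fr-r[:2])@ay, "batten",pt(b,0,.15))
E
```

```text
t 1.2 pos [0.1975 0.4864 0.2313] tooly 1.185 F [ 0.1 -0.5  0.5] M [-0.02 -0.08 -0.05] w 0.0854
row [-8.719 -4.54   0.626] [-1.000e-03 -0.000e+00 -6.599e+00]
{'knife': array([0.50679883, 0.10938684, 0.30678967]), 'board': array([0.54378592, 0.15373173, 0.04780166]), 'riser': array([0.53943943, 0.15904996, 0.07354864]), 'block': array([ 0.52805362, -0.34164771, -0.16726329])}
front y in riser -0.16557021327583576 batten [0.5366184  0.30356039]
```

Request:
servo_tool --moves '[-8.72,-4.54,0.6,0,0,-6.6,60,-8.72,-4.54,0.6,0,0,-6.6,60,-8.72,-4.54,0.6,0,0,-6.6,60,-8.72,-4.54,0.6,0,0,-6.6,60,-8.72,-4.54,0.6,0,0,-6.6,60]' --squeeze 60

```text
t: 1.7
position: [0.3427, 0.317, 0.2179]
eef_rot: [[-0.96, -0.281, 0.0], [-0.281, 0.96, 0.0], [-0.0, 0.0, -1.0]]
contact_force: [0.4, 0.7, 0.8]
grip_width: 0.0596
```

```bash
python3 go.py .516 .112 .16 1.876
```

```text
t 1.7 pos [0.3427 0.317  0.2179] tooly 1.8552 F [0.4 0.7 0.8] M [ 0.   -0.    0.05] w 0.0596
row [-2.176 -4.909  1.158] [ 0.001  0.004 -0.199]
```

Request:
servo_tool --moves '[-2.17,-4.9,1.0,0,0,-0.2,60,-2.17,-4.9,1.0,0,0,-0.2,60,-2.17,-4.9,1.0,0,0,-0.2,60,-2.17,-4.9,1.0,0,0,-0.2,60,-2.17,-4.9,1.0,0,0,-0.2,60]'

```text
t: 2.2
position: [0.5005, 0.128, 0.1718]
eef_rot: [[-0.955, -0.295, 0.001], [-0.295, 0.955, 0.0], [-0.001, 0.0, -1.0]]
contact_force: [-0.6, 1.2, 0.0]
grip_width: 0.0597
```

```bash
python3 go.py .516 .112 .15 1.876; python3 - <<'E'
from cell import cams
import cv2
f=cams.grab_frame("wrist"); cv2.imwrite("pics/w1.png",f["pixels"])
f=cams.grab_frame("top"); cv2.imwrite("pics/t1.png",f["pixels"])
E
python3 go.py .516 .112 .15 1.876
```

```text
t 2.2 pos [0.5005 0.128  0.1718] tooly 1.8705 F [-0.6  1.2  0. ] M [ 0.08 -0.05 -0.01] w 0.0597
row [-0.202 -0.398  0.437] [ 0.     0.006 -0.053]
t 2.3 pos [0.502  0.1255 0.1706] tooly 1.865 F [ 0.3 -0.1 -0.5] M [ 0.04 -0.   -0.  ] w 0.0599
row [-0.19  -0.34   0.413] [-0.012 -0.006 -0.105]
```

View pics/w1.png

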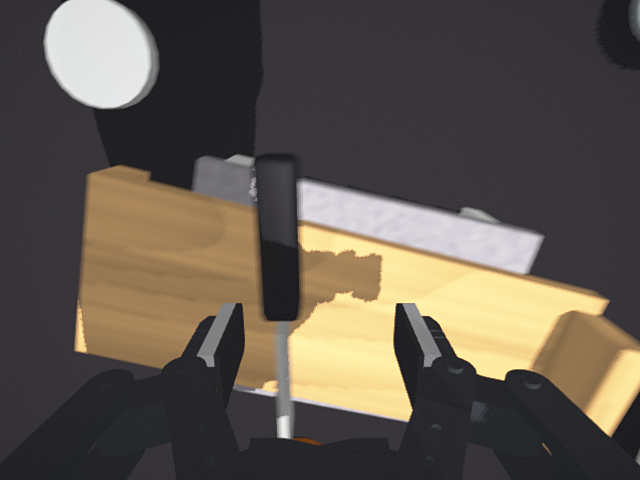

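Request:
servo_tool --moves '[-0.19,-0.34,0.4,0,0,-0.1,60,-0.19,-0.34,0.4,0,0,-0.1,60,-0.19,-0.34,0.6,0,0,-0.1,60,-0.19,-0.34,0.6,0,0,-0.1,60,-0.19,-0.34,0.6,0,0,-0.1,60]'

```text
t: 2.8
position: [0.5129, 0.117, 0.1422]
eef_rot: [[-0.952, -0.306, -0.0], [-0.306, 0.952, -0.0], [0.0, 0.0, -1.0]]
contact_force: [0.2, 0.1, 0.1]
grip_width: 0.0602
```

```bash
python3 - <<'E'
from cell import cams
import cv2
f=cams.grab_frame("wrist"); cv2.imwrite("pics/w2.png",f["pixels"])
E
python3 go.py .516 .112 .1 1.876
```

```text
t 2.85 pos [0.5132 0.117  0.1424] tooly 1.882 F [1.3 0.1 0.2] M [ 0.01 -0.03  0.02] w 0.0598
row [-0.023 -0.113  0.848] [-0.     0.003  0.057]
```

View pics/w2.png

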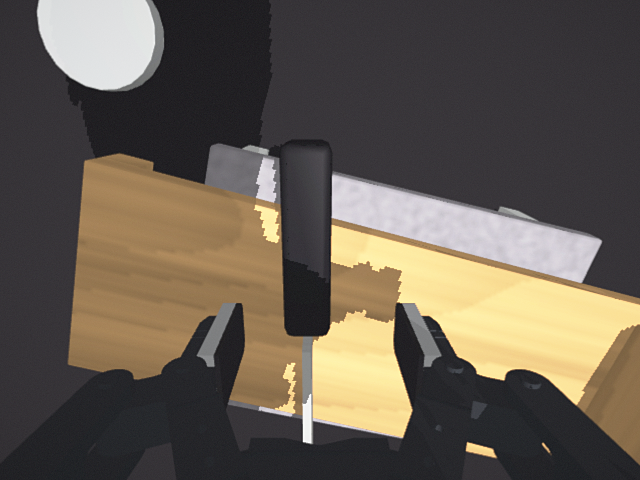

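Request:
servo_tool --moves '[-0.02,-0.11,0.0,0,0,0.05,60,-0.02,-0.11,0.3,0,0,0.05,60,-0.02,-0.11,0.6,0,0,0.05,60,-0.02,-0.11,0.85,0,0,0.05,60,-0.02,-0.11,0.85,0,0,0.05,60]'

```text
t: 3.35
position: [0.5153, 0.1112, 0.0984]
eef_rot: [[-0.954, -0.3, -0.002], [-0.3, 0.954, -0.001], [0.002, 0.0, -1.0]]
contact_force: [-1.0, -1.0, -0.5]
grip_width: 0.0601
```

```bash
python3 go.py .516 .112 .099 1.876;python3 - <<'E'
from cell import cams
import cv2
f=cams.grab_frame("wrist"); cv2.imwrite("pics/w3.png",f["pixels"])
E
python3 go.py .516 .112 .099 1.876
```

```text
t 3.35 pos [0.5153 0.1112 0.0984] tooly 1.8758 F [-1.  -1.  -0.5] M [-0.01  0.05 -0.02] w 0.0601
row [-0.019  0.012 -0.011] [ 0.    -0.021 -0.002]
t 3.4 pos [0.5158 0.1113 0.0994] tooly 1.8758 F [-0.   0.1  0.5] M [-0.02 -0.02  0.05] w 0.0599
row [-0.008  0.012  0.008] [-0.001 -0.009 -0.002]
```

View pics/w3.png

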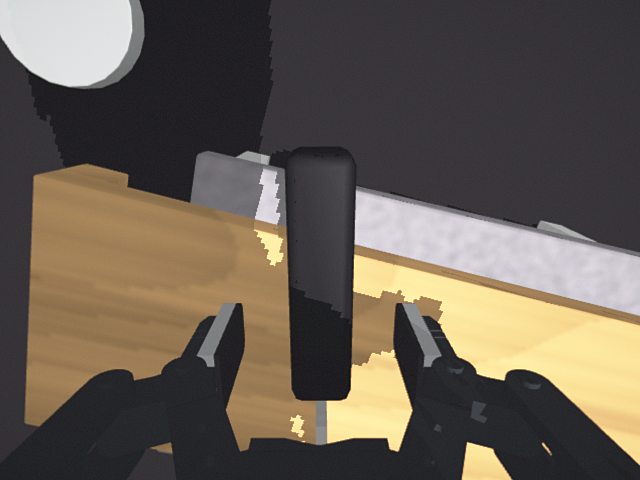

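Request:
servo_tool --moves '[0,0,0,0,0,0,10,0,0,0,0,0,0,10,0,0,0,0,0,0,10,0,0,0,0,0,0,10,0,0,0,0,0,0,10]' --squeeze 70

```text
t: 3.9
position: [0.5166, 0.1116, 0.1005]
eef_rot: [[-0.954, -0.3, 0.002], [-0.3, 0.954, 0.0], [-0.002, -0.0, -1.0]]
contact_force: [-1.4, -0.2, 5.8]
grip_width: 0.0205
```

Request:
servo_tool --moves '[0,0,-0.1,0,0,0,10,0,0,-0.3,0,0,0,10,0,0,-0.6,0,0,0,10,0,0,-1.0,0,0,0,10,0,0,-1.4,0,0,0,10]'

```text
t: 4.4
position: [0.5159, 0.1114, 0.1708]
eef_rot: [[-0.954, -0.3, -0.0], [-0.3, 0.954, -0.0], [0.0, -0.0, -1.0]]
contact_force: [0.7, -0.4, -0.7]
grip_width: 0.0208
```

```bash
python3 - <<'E'
from cell import cams
import cv2
f=cams.grab_frame("wrist"); cv2.imwrite("pics/w4.png",f["pixels"])
E
python3 go.py .464 -.331 .17 1.4035
```

```text
t 4.45 pos [0.5174 0.1117 0.174 ] tooly 1.8758 F [1.4 0.9 1.9] M [-0.01 -0.06  0.01] w 0.0205
row [ 3.677 -8.125  0.069] [0.005 0.042 4.51 ]
```

View pics/w4.png

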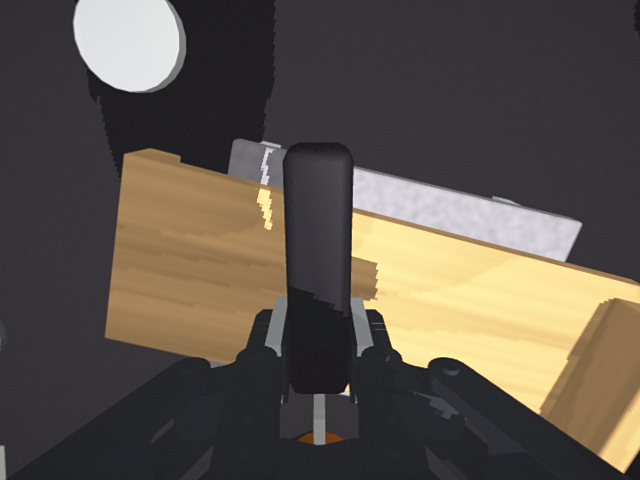

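Request:
servo_tool --moves '[3.68,-8.1,0.07,0,0,4.5,10,3.68,-8.1,0.07,0,0,4.5,10,3.68,-8.1,0.07,0,0,4.5,10,3.68,-8.1,0.07,0,0,4.5,10,3.68,-8.1,0.07,0,0,4.5,10]'

```text
t: 4.95
position: [0.4852, -0.1385, 0.1679]
eef_rot: [[-0.986, 0.166, 0.001], [0.166, 0.986, -0.0], [-0.001, -0.0, -1.0]]
contact_force: [0.8, -1.4, -1.4]
grip_width: 0.0203
```

```bash

python3 go.py .464 -.331 .14 1.4035
```

```text
t 4.95 pos [ 0.4852 -0.1385  0.1679] tooly 1.4039 F [ 0.8 -1.4 -1.4] M [0.   0.01 0.02] w 0.0203
row [-0.22  -3.866  0.559] [-0.002  0.006  0.004]
```

Request:
servo_tool --moves '[-0.22,-3.85,0.5,0,0,0,10,-0.22,-3.85,0.5,0,0,0,10,-0.22,-3.85,0.5,0,0,0,10,-0.22,-3.85,0.5,0,0,0,10,-0.22,-3.85,0.5,0,0,0,10]'

```text
t: 5.45
position: [0.4637, -0.3332, 0.1416]
eef_rot: [[-0.985, 0.17, -0.001], [0.17, 0.985, -0.001], [0.0, -0.001, -1.0]]
contact_force: [0.6, 0.2, -0.9]
grip_width: 0.0208
```

Request:
servo_tool --moves '[0,0,0,0,0,0,10,0,0,0.4,0,0,0,10,0,0,0.8,0,0,0,10,0,0,1.2,0,0,0,10,0,0,1.2,0,0,0,10]'

```text
t: 5.95
position: [0.4637, -0.326, 0.0806]
eef_rot: [[-0.986, 0.164, -0.003], [0.164, 0.986, 0.003], [0.004, 0.002, -1.0]]
contact_force: [-0.9, 0.5, -1.4]
grip_width: 0.0205
```

```bash

python3 - <<'E'
from cell import cams
import cv2,numpy as np,pickle
F={}
for n,(x0,y0,w,h) in dict(scene=(120,270,100,100),top=(425,190,100,100)).items():
    f=cams.grab_frame(n); F[n]=f
    cv2.imwrite(f"pics/g_{n}.png",cv2.resize(f["pixels"][y0:y0+h,x0:x0+w],None,fx=5,fy=5,interpolation=cv2.INTER_CUBIC))
f=cams.grab_frame("wrist"); cv2.imwrite("pics/w5.png",f["pixels"]); F["wrist"]=f
pickle.dump(F,open("F.pkl","wb"))
E
python3 go.py .464 -.331 .06 1.4035
```

```text
t 6.1 pos [ 0.4654 -0.3279  0.0837] tooly 1.4056 F [ 0.2 -0.3 -2.1] M [-0.01  0.03  0.01] w 0.0211
row [ 0.019 -0.065  0.474] [-0.004  0.009  0.021]
```

View pics/g_scene.png

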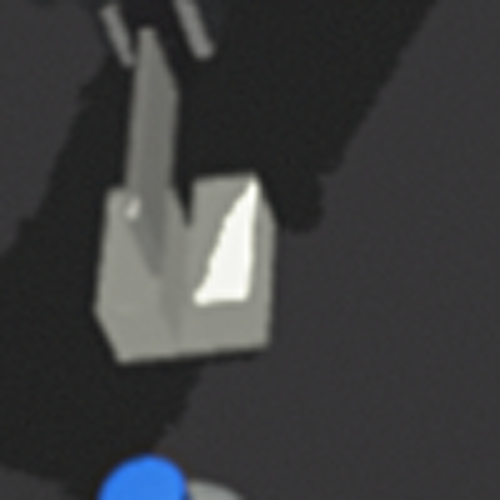

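View pics/w5.png

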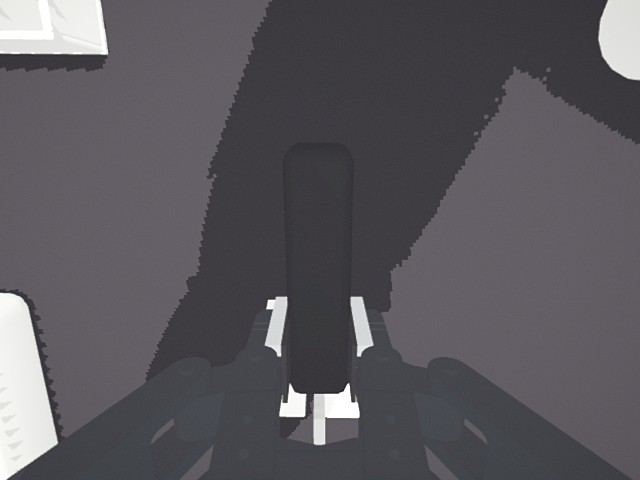

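View pics/g_top.png

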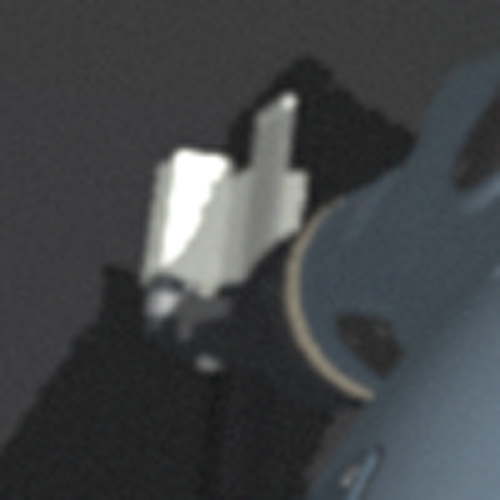

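```bash
cat > ov3.py <<'E'
from fit import *
F=pickle.load(open("F.pkl","rb"));P=pickle.load(open("P.pkl","rb"))
import sys
tx,ty,tz,yy=[float(v) for v in sys.argv[1:5]]
a=yy-np.pi/2; k=[tx-.0097*np.cos(a),ty-.0097*np.sin(a),a]
PARTS["slot"]=[box(-30,30,-30,-5,0,36),box(-30,30,5,30,0,36)]
out=[]
for v,(x0,y0,w,h) in dict(scene=(120,260,100,100),top=(425,180,100,100)).items():
    s=5; im=cv2.resize(F[v]["pixels"][y0:y0+h,x0:x0+w],None,fx=s,fy=s,interpolation=cv2.INTER_CUBIC)
    for n,p,z,c in (("slot",P["block"],0,(255,0,255)),("knife",k,tz-.005,(0,255,255))):
        for b in PARTS[n]:
            uv=(proj(F[v],place(b,p[0],p[1],z,p[2]))-[x0,y0]+.5)*s
            for i in range(8):
                for j in range(i):
                    if np.sum(np.abs(b[i]-b[j])>1e-6)==1: cv2.line(im,tuple(np.int32(uv[i])),tuple(np.int32(uv[j])),c,1)
    out.append(im)
cv2.imwrite(sys.argv[5],cv2.resize(np.hstack(out),(800,400)))
E
python3 ov3.py .4652 -.3275 .083 1.4056 pics/g3.png
```

```text
(no output)
```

View pics/g3.png

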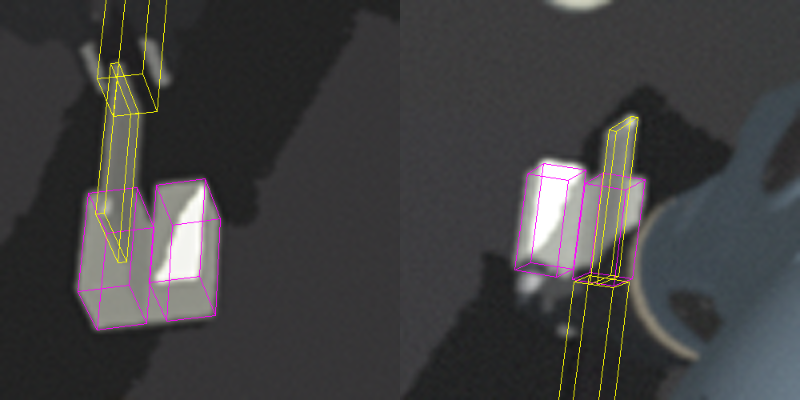

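Request:
servo_tool --moves '[0.03,-0.06,0.3,0,0,0.02,10,0.03,-0.06,0.5,0,0,0.02,10,0.03,-0.06,0.6,0,0,0.02,10,0.03,-0.06,0.6,0,0,0.02,10,0.03,-0.06,0.6,0,0,0.02,10]'

```text
t: 6.6
position: [0.463, -0.3311, 0.0529]
eef_rot: [[-0.986, 0.168, 0.0], [0.168, 0.986, -0.0], [-0.0, -0.0, -1.0]]
contact_force: [0.6, -0.3, -1.1]
grip_width: 0.0208
```

```bash

python3 go.py .4637 -.3307 .045 1.4035
python3 - <<'E'
from cell import cams,sensors
import cv2,numpy as np,pickle,os
F={}
for n in ("scene","top","wrist"):
    f=cams.grab_frame(n); F[n]=f
    o=sensors.get_obs();print(o["position"])
pickle.dump(F,open("F.pkl","wb"))
R=o["eef_rot"];p=o["position"]
os.system(f"python3 ov3.py {p[0]} {p[1]} {p[2]} {np.arctan2(R[1,1],R[0,1])} pics/g4.png")
E
python3 go.py .4637 -.3307 .045 1.4035
```

```text
t 6.6 pos [ 0.463  -0.3311  0.0529] tooly 1.4025 F [ 0.6 -0.3 -1.1] M [ 0.01  0.05 -0.05] w 0.0208
row [-0.012  0.011  0.159] [-0.002  0.003 -0.01 ]
[ 0.46311261 -0.33123928  0.05307645]
[ 0.46309837 -0.33129045  0.05309992]
[ 0.46310468 -0.33128604  0.05307431]
t 6.75 pos [ 0.4631 -0.3313  0.0531] tooly 1.4024 F [ 0.5  0.5 -1. ] M [-0.01  0.06 -0.03] w 0.0208
row [-0.01   0.014  0.161] [-0.004  0.007 -0.01 ]
```

View pics/g4.png

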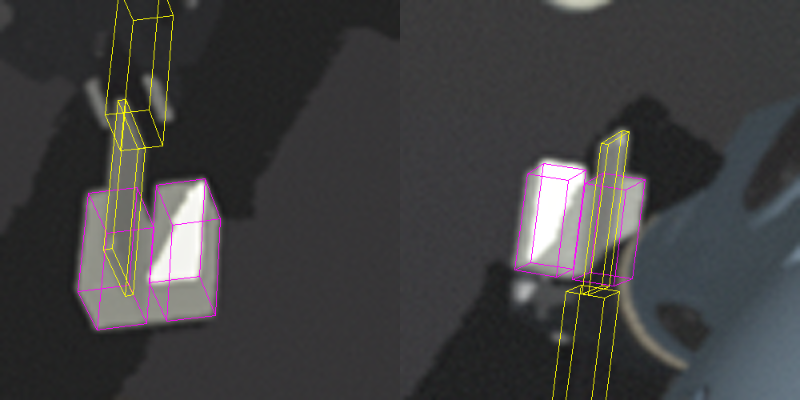

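Request:
servo_tool --moves '[-0.01,0.012,0,0,0,0,10,-0.01,0.012,0.15,0,0,0,10,-0.01,0.012,0.3,0,0,0,10,-0.01,0.012,0.45,0,0,0,10,-0.01,0.012,0.45,0,0,0,10]'

```text
t: 7.25
position: [0.4625, -0.33, 0.0285]
eef_rot: [[-0.986, 0.168, -0.002], [0.168, 0.986, 0.001], [0.002, 0.001, -1.0]]
contact_force: [0.0, -1.1, -0.8]
grip_width: 0.0208
```

```bash
python3 go.py .4637 -.3307 .01 1.4035
```

```text
t 7.25 pos [ 0.4625 -0.33    0.0285] tooly 1.4024 F [ 0.  -1.1 -0.8] M [ 0.04  0.07 -0.01] w 0.0208
row [-0.027 -0.01   0.37 ] [ 0.009 -0.022 -0.011]
```

Inside the slot with no contact force. Lower on.

Request:
servo_tool --moves '[-0.01,0,0.1,0,0,0,10,-0.01,0,0.2,0,0,0,10,-0.01,0,0.28,0,0,0,10,-0.01,0,0.32,0,0,0,10,-0.01,0,0.32,0,0,0,10]'

```text
t: 7.75
position: [0.4637, -0.3306, 0.0137]
eef_rot: [[-0.986, 0.168, -0.0], [0.168, 0.986, 0.0], [0.0, 0.0, -1.0]]
contact_force: [-0.8, -0.1, -1.7]
grip_width: 0.0209
```

```bash
python3 - <<'E'
from cell import cams,sensors
import cv2,numpy as np,pickle,os
F={}
for n in ("scene","top"):
    f=cams.grab_frame(n); F[n]=f
o=sensors.get_obs()
pickle.dump(F,open("F.pkl","wb"))
R=o["eef_rot"];p=o["position"]
os.system(f"python3 ov3.py {p[0]} {p[1]} {p[2]} {np.arctan2(R[1,1],R[0,1])} pics/g5.png")
E
python3 go.py .4637 -.3307 .008 1.4035
```

```text
t 7.85 pos [ 0.4639 -0.3308  0.0141] tooly 1.4024 F [-0.3  0.5 -1.1] M [0.02 0.03 0.04] w 0.0205
row [0.005 0.    0.123] [-0.002  0.001 -0.01 ]
```

View pics/g5.png

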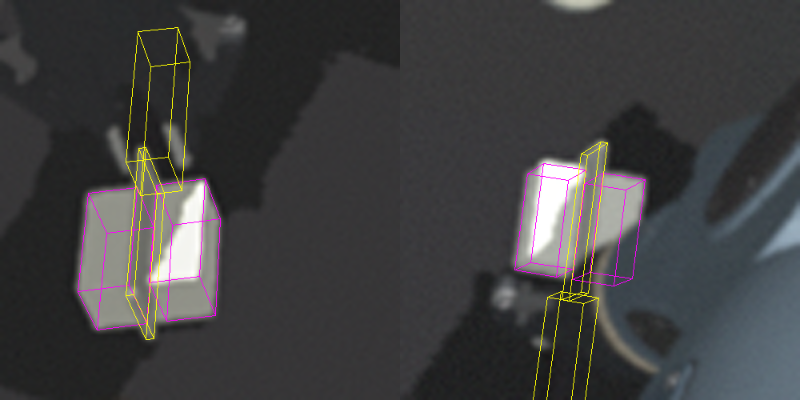

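Request:
servo_tool --moves '[0,0,0.03,0,0,0,10,0,0,0.06,0,0,0,10,0,0,0.09,0,0,0,10,0,0,0.1,0,0,0,10,0,0,0.1,0,0,0,10]'

```text
t: 8.35
position: [0.4639, -0.3307, 0.0094]
eef_rot: [[-0.986, 0.168, 0.0], [0.168, 0.986, -0.0], [-0.0, -0.0, -1.0]]
contact_force: [-1.4, 0.5, 3.3]
grip_width: 0.0207
```

```bash
python3 go.py .4637 -.3307 .008 1.4035
```

```text
t 8.35 pos [ 0.4639 -0.3307  0.0094] tooly 1.4024 F [-1.4  0.5  3.3] M [0.14 0.2  0.03] w 0.0207
row [ 0.004 -0.     0.028] [-0.002  0.002 -0.01 ]
```

Request:
servo_tool --moves '[0,0,0.01,0,0,0,10,0,0,0.01,0,0,0,45,0,0,0.01,0,0,0,45,0,0,0.01,0,0,0,45,0,0,0.01,0,0,0,45]'

```text
t: 8.85
position: [0.4639, -0.3307, 0.0084]
eef_rot: [[-0.986, 0.168, -0.0], [0.168, 0.986, -0.0], [0.0, -0.0, -1.0]]
contact_force: [-0.1, -0.6, -0.9]
grip_width: 0.0445
```

Request:
servo_tool --moves '[0,0,-0.1,0,0,0,45,0,0,-0.5,0,0,0,45,0,0,-1.5,0,0,0,45,0,0,-2.5,0,0,0,45,0,0,-3.4,0,0,0,45]'

```text
t: 9.35
position: [0.4638, -0.3306, 0.1813]
eef_rot: [[-0.986, 0.168, 0.001], [0.168, 0.986, -0.001], [-0.001, -0.001, -1.0]]
contact_force: [0.5, -0.5, -0.1]
grip_width: 0.0448
```

```bash
python3 go.py .5366 .3036 .20 1.6186
```

```text
t 9.35 pos [ 0.4638 -0.3306  0.1813] tooly 1.4024 F [ 0.5 -0.5 -0.1] M [-0.07 -0.03 -0.04] w 0.0448
row [ 0.69  12.749 -0.382] [-0.006  0.007 -2.064]
```

Request:
servo_tool --moves '[0.69,12.7,-0.8,0,0,-2.06,60,0.69,12.7,-0.8,0,0,-2.06,60,0.69,12.7,-0.8,0,0,-2.06,60,0.69,12.7,-0.8,0,0,-2.06,60,0.69,12.7,-0.8,0,0,-2.06,60]'

```text
t: 9.85
position: [0.4922, -0.081, 0.1949]
eef_rot: [[-0.999, -0.047, 0.001], [-0.047, 0.999, -0.0], [-0.001, -0.0, -1.0]]
contact_force: [-0.0, -1.0, -0.1]
grip_width: 0.0597
```

```bash
python3 go.py .5366 .3036 .22 1.6186
```

```text
t 9.85 pos [ 0.4922 -0.081   0.1949] tooly 1.6177 F [-0.  -1.  -0.1] M [-0.05 -0.07 -0.03] w 0.0597
row [-1.249  7.641 -0.503] [-0.003  0.008 -0.009]
```

Request:
servo_tool --moves '[-1.25,7.64,-0.5,0,0,0,60,-1.25,7.64,-0.5,0,0,0,60,-1.25,7.64,-0.5,0,0,0,60,-1.25,7.64,-0.5,0,0,0,60,-1.25,7.64,-0.5,0,0,0,60]'

```text
t: 10.35
position: [0.5207, 0.1672, 0.211]
eef_rot: [[-0.999, -0.047, 0.001], [-0.047, 0.999, 0.0], [-0.001, 0.0, -1.0]]
contact_force: [0.5, -0.8, 1.0]
grip_width: 0.06
```

```bash
python3 - <<'E'
from cell import cams,sensors,spotter
import cv2,numpy as np,pickle,os
F={}
D={}
for n in ("scene","top"):
    f=cams.grab_frame(n); D[n]=f
    for t in ("board","knife_handle","riser","marker"):
        r=spotter.cut_out(t,f); D[n,t]=r
        print(n,t,[(round(x["p"],2),[int(v) for v in x["rect"]],int(x["pixels"].sum())) for x in r[:2]])
    cv2.imwrite(f"pics/i_{n}.png",f["pixels"])
pickle.dump(D,open("D2.pkl","wb"))
x0,y0=120,250;a=cv2.resize(D["scene"]["pixels"][y0:y0+150,x0:x0+150],None,fx=3,fy=3,interpolation=cv2.INTER_CUBIC)
x0,y0=370,130;b=cv2.resize(D["top"]["pixels"][y0:y0+150,x0:x0+150],None,fx=3,fy=3,interpolation=cv2.INTER_CUBIC)
cv2.imwrite("pics/j.png",cv2.resize(np.hstack([a,b]),(800,400)))
E
python3 go.py .5366 .3036 .22 1.6186
```

```text
scene board [(0.95, [307, 199, 161, 102], 7794)]
scene knife_handle [(0.76, [151, 268, 18, 72], 627)]
scene riser [(0.88, [341, 214, 110, 97], 1914)]
scene marker [(0.72, [257, 331, 26, 61], 816)]
top board [(0.82, [248, 195, 84, 56], 3527)]
top knife_handle [(0.67, [457, 217, 18, 74], 585), (0.38, [252, 196, 79, 55], 3545)]
top riser [(0.87, [251, 189, 55, 73], 693)]
top marker [(0.87, [378, 150, 19, 23], 426)]
t 10.85 pos [0.5209 0.1638 0.2105] tooly 1.6163 F [ 0.7 -0.4  0.6] M [ 0.    0.02 -0.03] w 0.0603
row [-0.441  2.779 -0.191] [-0.002  0.    -0.022]
```

View pics/j.png

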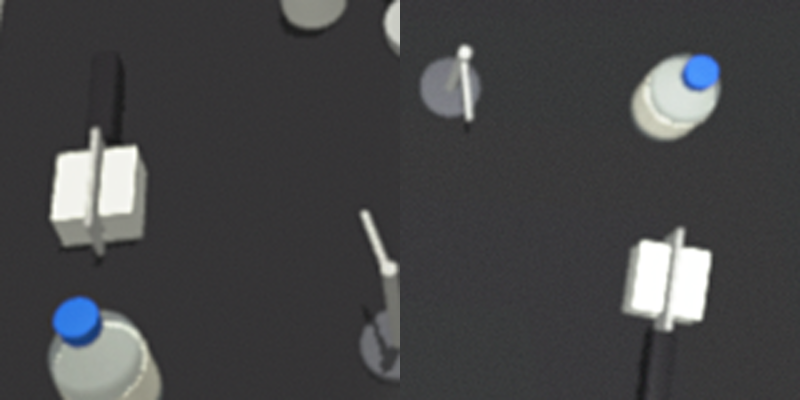

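View pics/i_top.png

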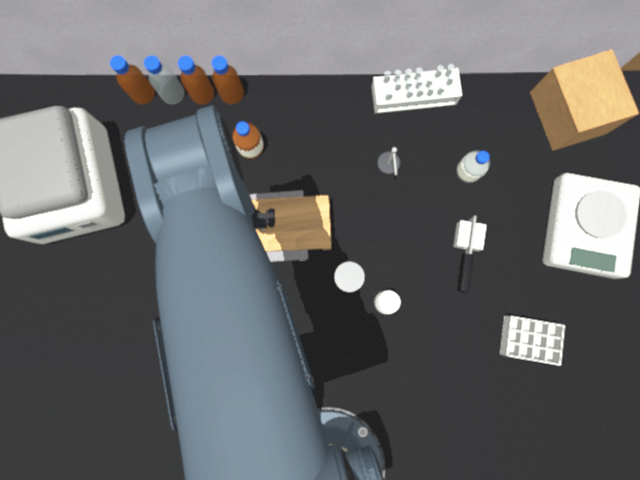

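View pics/i_scene.png

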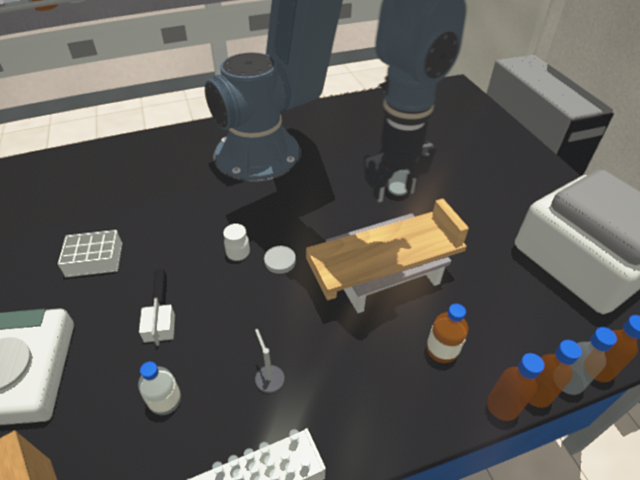

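```bash
cat > tip.py <<'E'
from fit import *
D=pickle.load(open("D2.pkl","rb"))
ims=[]
for v,(x0,y0) in dict(scene=(245,320),top=(375,140)).items():
    ims.append(cv2.resize(D[v]["pixels"][y0:y0+40,x0:x0+40],None,fx=10,fy=10,interpolation=cv2.INTER_NEAREST))
cv2.imwrite("pics/k.png",np.hstack(ims))
import run2
E
cat > run2.py <<'E'
from fit import *
D=pickle.load(open("D2.pkl","rb"));P=pickle.load(open("P.pkl","rb"))
f=D["scene"]; m=D["scene","board"][0]["pixels"]
def cost(q):
    r=rend(f,[("board",q,.08)],"board"); return np.abs(r-m).sum()/m.sum()
s0=P["board"]; sim=np.array([s0,s0+[.008,0,0],s0+[0,.008,0],s0+[0,0,.05]])
r=minimize(cost,s0,method="Nelder-Mead",options=dict(initial_simplex=sim,xatol=1e-4,fatol=1e-4)); print("board",r.x,r.fun)
k=D["scene","knife_handle"][0]
E
python3 tip.py
```

```text
board [0.5436169  0.15352897 0.0456883 ] 0.01806115312432389
```

View pics/k.png

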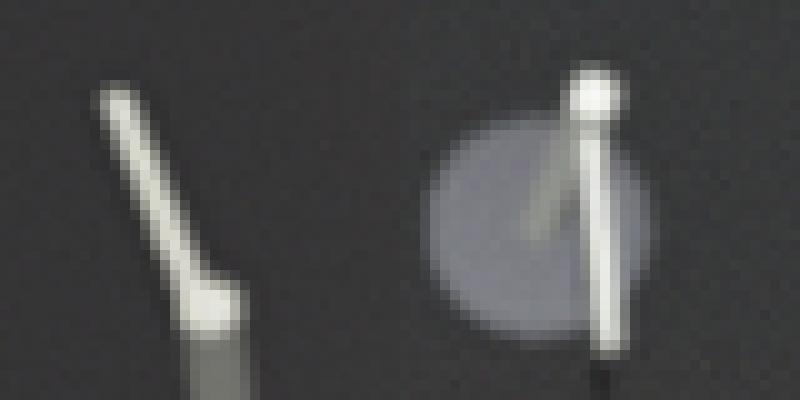

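```bash
python3 - <<'E'
from fit import *
D=pickle.load(open("D2.pkl","rb"));P=pickle.load(open("P.pkl","rb"))
print(back(D["scene"],[256.0,328.2],.099),back(D["top"],[395.5,174.8],.097))
r=P["riser"]; ax=np.array([np.cos(r[2]),np.sin(r[2])]);ay=np.array([-ax[1],ax[0]])
# silhouette fit with foot+post+pointer
th=np.linspace(0,2*np.pi,40)
def cyl(cx,rad,z0,z1): return np.array([[cx+rad*np.cos(t),rad*np.sin(t),z] for t in th for z in (z0,z1)])/1000
for px in (55,60):
  parts=[cyl(px,28,0,6),cyl(px,5,0,110),box(0,55,-2,2,91,99)]
  PARTS["marker"]=parts
  for vs in (("scene","top"),("scene",),("top",)):
    def cost(q):
        e=0
        for v in vs:
            m=D[v,"marker"][0]["pixels"]; e+=np.abs(rend(D[v],[("marker",[q[0],q[1],q[2]],0)],"marker")-m).sum()/m.sum()
        return e
    s0=np.array([.62,-.13,.07]);sim=np.array([s0,s0+[.01,0,0],s0+[0,.01,0],s0+[0,0,.05]])
    q=minimize(cost,s0,method="Nelder-Mead",options=dict(initial_simplex=sim,xatol=1e-4,fatol=1e-4))
    d=q.x[:2]-r[:2]; print(px,vs,q.x,q.fun,"riser frame",d@ax,d@ay)
E
```

```text
[[ 0.65713215 -0.15769828  0.099     ]] [[ 0.65799198 -0.15731685  0.097     ]]
55 ('scene', 'top') [ 0.65886099 -0.15786003  0.06868057] 0.1915639163701935 riser frame 0.0958114158621836 -0.3248286041215155
55 ('scene',) [ 0.65744991 -0.15808536  0.07138671] 0.06722895040369088 riser frame 0.09438759228815069 -0.3249496367854135
55 ('top',) [ 0.65966945 -0.15168518 -0.0234682 ] 0.0849949369419129 riser frame 0.097071430041721 -0.31872985492491585
60 ('scene', 'top') [ 0.65363465 -0.15853377  0.07836318] 0.21176382593910253 riser frame 0.0905496989492182 -0.32511647945669003
60 ('scene',) [ 0.65247615 -0.15844282  0.07094393] 0.0755238369857747 riser frame 0.08940101032958926 -0.3249406445608463
60 ('top',) [ 0.6545096  -0.15366256  0.00907787] 0.08969897818282242 riser frame 0.09178022909736808 -0.32032273617687057
```

Request:
servo_tool --moves '[-0.44,2.78,0.5,0,0,0,60,-0.44,2.78,0.5,0,0,0,60,-0.44,2.78,0.5,0,0,0,60,-0.44,2.78,0.5,0,0,0,60,-0.44,2.78,0.5,0,0,0,60]'

```text
t: 11.35
position: [0.5361, 0.3048, 0.1847]
eef_rot: [[-0.999, -0.048, -0.001], [-0.048, 0.999, -0.001], [0.001, -0.001, -1.0]]
contact_force: [-0.7, -0.3, -1.0]
grip_width: 0.06
```

```bash
python3 - <<'E'
from cell import cams
import cv2
f=cams.grab_frame("wrist"); cv2.imwrite("pics/w6.png",f["pixels"])
E
python3 go.py .5368 .3033 .104 1.6165
```

```text
t 11.4 pos [0.5362 0.3041 0.1852] tooly 1.6177 F [ 0.3 -1.   0.6] M [ 0.02  0.03 -0.01] w 0.0602
row [-0.012 -0.015  1.623] [-0.007 -0.006  0.012]
```

View pics/w6.png

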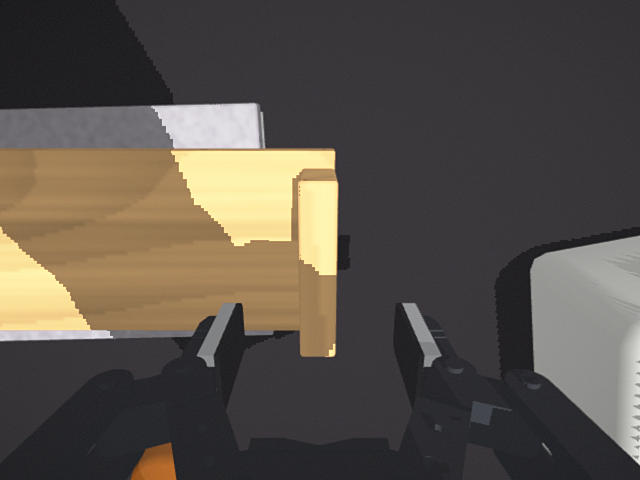

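Batten (columns 300–337) is centred between the fingers (≈319) and parallel. Descend.

Request:
servo_tool --moves '[-0.01,-0.01,0.4,0,0,0,60,-0.01,-0.01,0.8,0,0,0,60,-0.01,-0.01,1.2,0,0,0,60,-0.01,-0.01,1.6,0,0,0,60,-0.01,-0.01,1.6,0,0,0,60]'

```text
t: 11.9
position: [0.5357, 0.3019, 0.1036]
eef_rot: [[-0.999, -0.045, -0.003], [-0.045, 0.999, -0.002], [0.003, -0.002, -1.0]]
contact_force: [-0.6, 0.1, -0.3]
grip_width: 0.06
```

Request:
servo_tool --moves '[0,0,0,0,0,0,60,0,0,0,0,0,0,10,0,0,0,0,0,0,10,0,0,0,0,0,0,10,0,0,0,0,0,0,10]' --squeeze 80

```text
t: 12.4
position: [0.5373, 0.3043, 0.1066]
eef_rot: [[-0.999, -0.047, 0.002], [-0.047, 0.999, -0.0], [-0.002, -0.0, -1.0]]
contact_force: [-1.1, -3.4, 6.4]
grip_width: 0.019
```

```bash
python3 - <<'E'
from cell import cams
import cv2
f=cams.grab_frame("wrist"); cv2.imwrite("pics/w7.png",f["pixels"])
E
python3 go.py .5405 .2237 .104 1.632
```

```text
t 12.45 pos [0.5374 0.3043 0.1066] tooly 1.6179 F [-1.1 -3.6  6. ] M [-0.54  0.04 -0.02] w 0.0192
row [ 0.013 -1.613  0.051] [-0.001  0.017 -0.134]
```

View pics/w7.png

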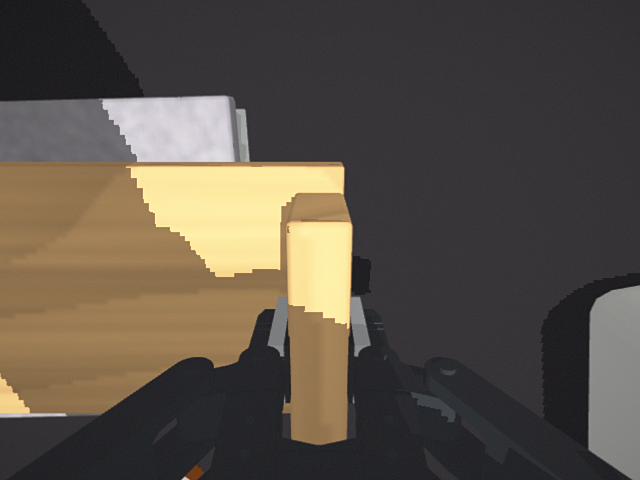

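Request:
servo_tool --moves '[0,-0.08,0,0,0,0,10,0,-0.24,0,0,0,-0.02,10,0,-0.44,0,0,0,-0.04,10,0,-0.64,0,0,0,-0.06,10,0,-0.8,0,0,0,-0.06,10]'

```text
t: 12.95
position: [0.5394, 0.2657, 0.1066]
eef_rot: [[-0.998, -0.055, 0.002], [-0.055, 0.998, 0.003], [-0.002, 0.003, -1.0]]
contact_force: [-0.1, 6.5, 3.5]
grip_width: 0.019
```

```bash
python3 go.py .5445 .1447 .1066 1.6443
```

```text
t 12.95 pos [0.5394 0.2657 0.1066] tooly 1.6256 F [-0.1  6.5  3.5] M [ 1.    0.12 -0.02] w 0.019
row [ 0.031 -2.422 -0.008] [ 0.028  0.022 -0.178]
```

Request:
servo_tool --moves '[0,-0.2,0,0,0,-0.02,10,0,-0.4,0,0,0,-0.04,10,0,-0.6,0.01,0,0,-0.06,10,0,-0.8,0.02,0,0,-0.08,10,0,-0.95,0.02,0,0,-0.08,10]'

```text
t: 13.45
position: [0.5427, 0.2192, 0.1066]
eef_rot: [[-0.998, -0.064, 0.004], [-0.063, 0.998, 0.005], [-0.004, 0.005, -1.0]]
contact_force: [-0.4, 11.2, 9.7]
grip_width: 0.0195
```

```bash
python3 go.py .5445 .1447 .1066 1.6443
```

```text
t 13.45 pos [0.5427 0.2192 0.1066] tooly 1.6343 F [-0.4 11.2  9.7] M [ 1.5   0.42 -0.07] w 0.0195
row [ 0.059 -1.489 -0.008] [ 0.045  0.041 -0.095]
```

Request:
servo_tool --moves '[0.01,-0.2,0,0,0,-0.02,10,0.02,-0.4,0,0,0,-0.03,10,0.02,-0.6,0,0,0,-0.04,10,0.03,-0.8,0,0,0,-0.05,10,0.03,-0.95,0,0,0,-0.05,10]'

```text
t: 13.95
position: [0.5442, 0.1715, 0.1066]
eef_rot: [[-0.998, -0.069, 0.004], [-0.069, 0.998, 0.005], [-0.004, 0.004, -1.0]]
contact_force: [-0.6, 11.4, 12.1]
grip_width: 0.0188
```

```bash
cat > look.py <<'E'
from cell import cams,sensors,spotter
from fit import *
import sys,os
D={}
P=pickle.load(open("P.pkl","rb"))
r=P["riser"];ax=np.array([np.cos(r[2]),np.sin(r[2])]);ay=np.array([-ax[1],ax[0]])
tag=sys.argv[1]
f=cams.grab_frame("scene"); D["scene"]=f
g=cams.grab_frame("top"); D["top"]=g
m=spotter.cut_out("board",f)[0]; print(m["p"],m["rect"]); m=m["pixels"]
p=sensors.get_obs()["position"]
s0=np.array([p[0]+.011,p[1]-.15,.07])
def cost(q):
    # gripper covers the rear: ignore region behind
    R=rend(f,[("board",q,.08)],"board"); 
    uv=proj(f,[[p[0],p[1],.12]])[0]; w=np.ones(m.shape)
    w[:, int(uv[0])-25:]=0
    return (np.abs(R-m)*w).sum()/m.sum()
sim=np.array([s0,s0+[.008,0,0],s0+[0,.008,0],s0+[0,0,.05]])
q=minimize(cost,s0,method="Nelder-Mead",options=dict(initial_simplex=sim,xatol=1e-4,fatol=1e-5)); b=q.x
fr=b[:2]+.16*np.array([np.sin(b[2]),-np.cos(b[2])]); tip=np.array([.6575,-.1577])
print("board",b.round(4),q.fun,"yaw-riser",b[2]-r[2],"front mid rel tip along riser y mm",(fr-tip)@ay*1e3,"board x in riser",(b[:2]-r[:2])@ax*1e3)
for v,(x0,y0,w,h) in dict(scene=(200,180,250,190),top=(230,130,190,145)).items():
    s=3.2 if v=="scene" else 4
    im=cv2.resize(D[v]["pixels"][y0:y0+h,x0:x0+w],None,fx=s,fy=s,interpolation=cv2.INTER_CUBIC)
    for bb in PARTS["board"]:
        uv=(proj(D[v],place(bb,b[0],b[1],.08,b[2]))-[x0,y0]+.5)*s
        for i in range(8):
            for j in range(i):
                if np.sum(np.abs(bb[i]-bb[j])>1e-6)==1: cv2.line(im,tuple(np.int32(uv[i])),tuple(np.int32(uv[j])),(255,0,255),1)
    L=np.array([np.r_[tip+t*ax,.095] for t in (-.17,0)])
    uv=(proj(D[v],L)-[x0,y0]+.5)*s; cv2.line(im,tuple(np.int32(uv[0])),tuple(np.int32(uv[1])),(0,255,0),1)
    cv2.imwrite(f"pics/{tag}_{v}.png",im)
pickle.dump(D,open("D3.pkl","wb"))
E
python3 look.py L1; python3 go.py .5445 .1447 .1066 1.6443
```

```text
0.68 [247.6, 213.5, 166.1, 108.7]
board [0.5538 0.021  0.064 ] 0.011896893588896233 yaw-riser -0.009571354528618625 front mid rel tip along riser y mm 25.832250871181717 board x in riser 4.171337965792488
t 14.1 pos [0.5442 0.1705 0.1065] tooly 1.6384 F [-0.5  4.1 12.9] M [0.42 0.29 0.03] w 0.0193
row [ 0.029 -0.515 -0.002] [ 0.021  0.041 -0.057]
```

View pics/L1_scene.png

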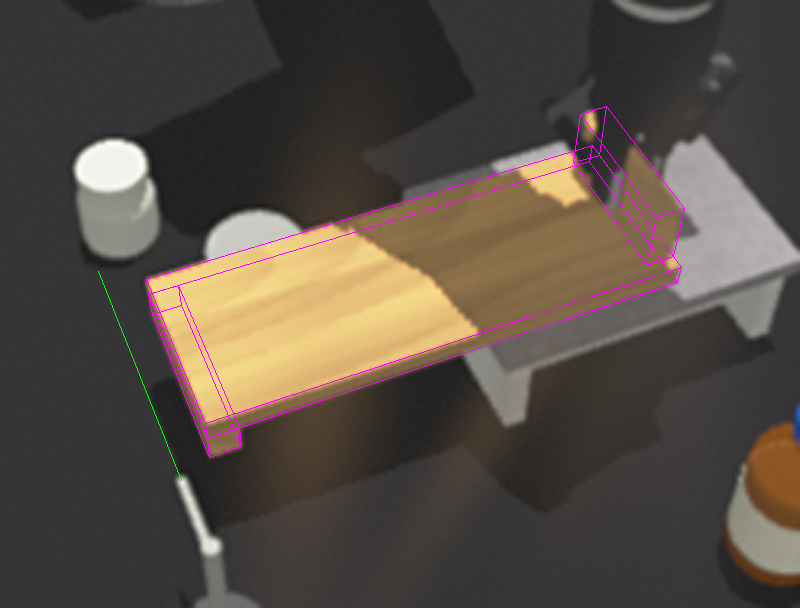

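View pics/L1_top.png

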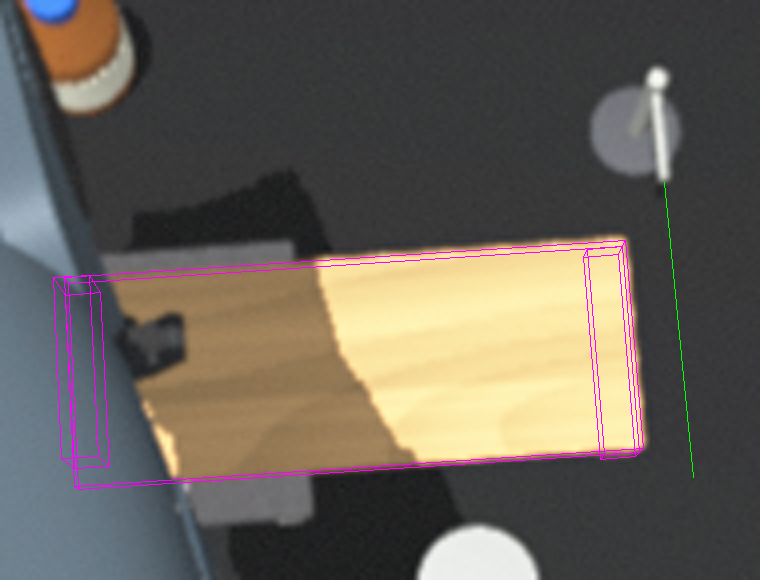

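Request:
servo_tool --moves '[0.01,-0.12,0,0,0,-0.02,10,0.01,-0.24,0,0,0,-0.04,10,0.01,-0.36,0,0,0,-0.06,10,0.01,-0.46,0,0,0,-0.07,10,0.01,-0.5,0,0,0,-0.07,10]'

```text
t: 14.6
position: [0.5454, 0.1468, 0.1066]
eef_rot: [[-0.997, -0.076, 0.004], [-0.076, 0.997, 0.005], [-0.005, 0.005, -1.0]]
contact_force: [-1.7, 12.6, 12.8]
grip_width: 0.0189
```

```bash
python3 look.py L2; python3 go.py .5445 .1447 .1066 1.6443
```

```text
0.68 [233.6, 218.6, 168.5, 110.2]
board [ 0.5559 -0.004   0.0793] 0.011820374837632213 yaw-riser 0.005774174555828293 front mid rel tip along riser y mm 0.7404629486459847 board x in riser 4.415029709278675
t 14.75 pos [0.5454 0.1466 0.1066] tooly 1.6466 F [-0.3  8.8 11.8] M [ 1.39  0.33 -0.03] w 0.0191
row [ 0.021 -0.037 -0.001] [0.037 0.043 0.022]
```

View pics/L2_scene.png

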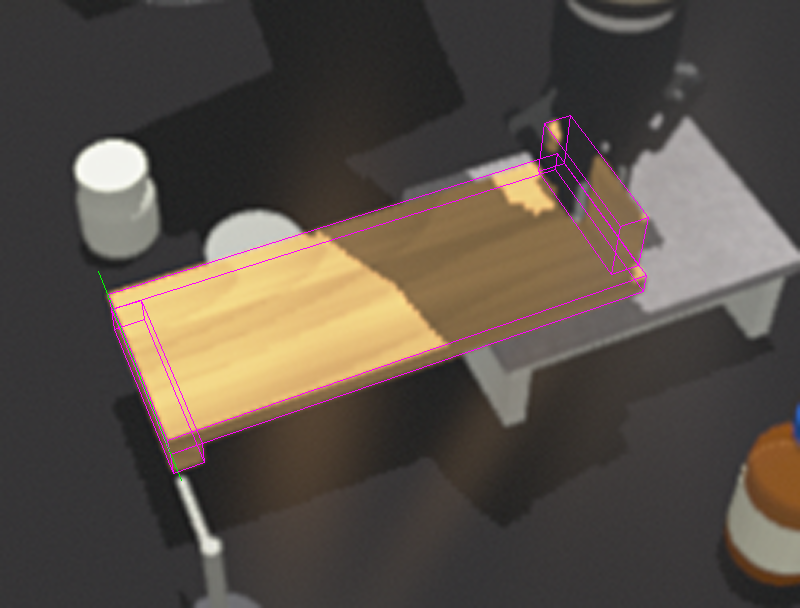

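View pics/L2_top.png

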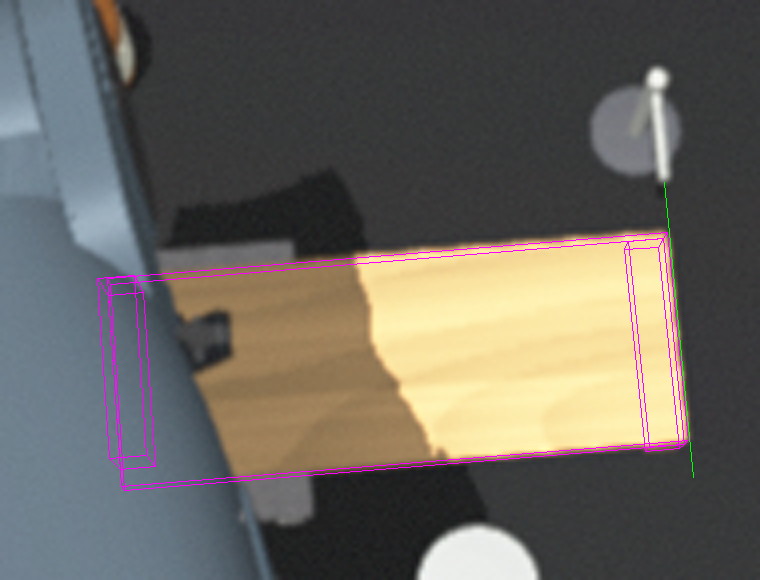

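Request:
servo_tool --moves '[0,0,0,0,0,0.02,10,0,0,0,0,0,0.02,10,0,0,0,0,0,0.02,10,0,0,0,0,0,0.02,10,0,0,0,0,0,0.02,10]'

```text
t: 15.25
position: [0.5454, 0.1466, 0.1065]
eef_rot: [[-0.997, -0.074, 0.004], [-0.074, 0.997, 0.004], [-0.004, 0.004, -1.0]]
contact_force: [0.2, 8.6, 12.2]
grip_width: 0.0188
```

```bash
python3 look.py L3; python3 go.py .5445 .1447 .1066 1.6443; python3 - <<'E'
from fit import *
D=pickle.load(open("D3.pkl","rb"))
cv2.imwrite("pics/fin_scene.png",D["scene"]["pixels"]);
a=cv2.resize(D["top"]["pixels"][160:190,380:410],None,fx=13,fy=13,interpolation=cv2.INTER_CUBIC)
E
```

```text
0.91 [232.7, 219.4, 169.3, 109.2]
board [ 0.5559 -0.0038  0.078 ] 0.013302640743232877 yaw-riser 0.004433345494247065 front mid rel tip along riser y mm 0.9744685744771252 board x in riser 4.403007175960392
t 15.4 pos [0.5454 0.1466 0.1066] tooly 1.6448 F [ 0.2  8.4 13.1] M [1.28 0.35 0.04] w 0.0189
row [ 0.021 -0.037 -0.001] [0.034 0.043 0.004]
```

View pics/fin_scene.png

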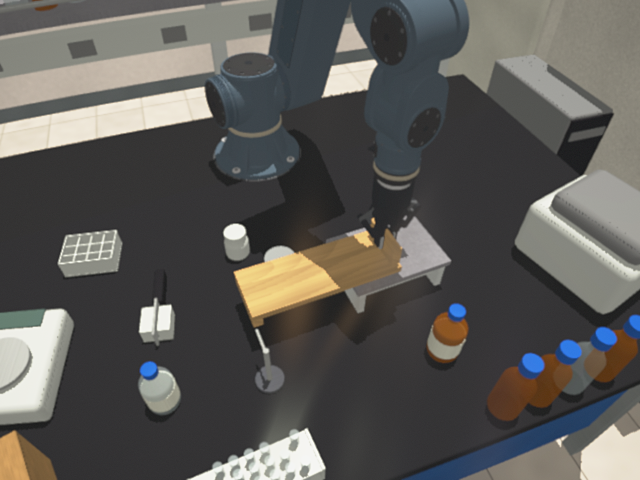

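```bash
python3 -c "
from cell import job; print(job.hand_in())"
```

```text
the job is handed in; nothing more can be done
None
```

The job is done and handed in at about 15.4 s of the 54 s allowed; the hand-in gives no verdict.

- **Knife:** It is in the slot of the white block, blade edge-down, handle towards the robot, and released. Contact came with its underside about 4 mm above the bench, as the slot floor requires. The later pictures show it still in place.
- **Board:** I gripped it by the batten and slid it out about 158 mm. It is still held with an 80 N grip and about 12 N of downward push.
- **Front edge:** It measures about 1 mm short of the pointer line (0.7 mm and 1.0 mm in the last two fits). The top view put it level with the line or a hair past it. This is within the 2 mm calibration, so I did not adjust it further.
- **Angle and flatness:** The board is within about 0.3° of the riser's direction. The gripper height stayed constant at 106.6 mm through the slide, so the board stayed flat.
- **Surroundings:** The board is clear of the marker stand, and nothing else shows as moved in the last picture.

No check failed. The only readings that differed were the front-edge ones above. The arm still carries a steady sideways load of about 8 N from friction, but its position had not moved measurably over the last 0.65 s.

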